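# Tension the scroll-saw blade and bring the hold-down onto the work

## Task

A thin board is already threaded on the slack blade of the bench scroll saw: make the saw ready to cut. Push the red-knobbed tension lever on top of the saw's arm round past its first notch until it is fully home at the second stop, along the arm, and press the black cap of the hold-down down until its forked foot rests on the board. Just push with the fingertips: do not lift or shift the board, the offcut on the saw's table, or the glue bottle and boat model on the bench.

Things in the scene. Friction and masses are not known exactly. Their poses are not given: they have to be found in the camera images.
- saw: Bench scroll saw bolted to the bench: cream arm on a dark cast base, 510 x 200 mm, 245 mm high to the arm's top. Origin: on the bench plane straight below the blade. x axis: from its front (blade end) to its rear, along the arm; z up; y to the left of a person at its front. Its aluminium table is 125 mm above the bench, 200 mm wide, x from -105 to +195 mm.
- lever_pivot (a point): Point on the upright axis of the tension lever, on the head (front end of the arm, 56 mm wide, x of the saw from -25 to 55 mm, top 245 mm above the bench), 30 mm behind the blade. The point is 270 mm above the bench. Round it lies a steel quadrant of 52 mm radius, top 249 mm above the bench, with three dark notch dots.
- lever_knob (a point): Centre of the red upright round knob (22 mm diameter, 255 to 291 mm above the bench) at the lever's end, 85 mm from the pivot; moves with the lever in a level circle. The lever's steel bar is 14 mm wide, its top 264 mm above the bench; its hub is 28 mm across, top 271 mm above the bench. The arm below the knob's path is 238 mm high.
- tension_lever (a joint): Lever angle, rad, clockwise from above. 0: released, square to the arm on the saw's left (its +y); 0.75: first notch; 1.5: second stop (solid), lying back along the arm (+x of the saw). About 3 N at the knob takes it to the first notch, 7 N out of it; past 1.15 the spring carries it to the second stop, where it stays; let go before that, it springs back to the notch. Starts at 0 to 0.12.
- holddown_cap (a point): Centre of the top face of the hold-down's black round cap (26 mm diameter, 10 mm thick) on the upright rod in front of the head, 50 mm in front of the blade. Cap, rod and foot move straight up and down together.
- foot_sole (a point): Point on the underside of the hold-down's forked steel foot, midway between its two prongs beside the blade; 118 mm below and 50 mm behind the top of the cap (along the saw's x).
- hold_down (a joint): How far the hold-down has been pushed down, in m. At 0 its sole is 34 mm above the board, at 0.034 it rests on the board. Held by friction wherever it is left; about 5 N on the cap moves it. Starts between 0 and 0.016.
- board: Pale board 130 x 100 x 6 mm, loose on the saw table with the blade through its 6 mm pilot hole. The hole is 50 mm from one short edge, mid-width. Origin: on its underside at the hole; z up.
- blade (a point): Point on the blade at the height of the board's top, 131 mm above the bench.
- offcut: Small loose pale wood offcut 42 x 22 x 6 mm on the saw table, beside the board. Origin: centre of its underside.
- glue: White glue bottle with a long thin nozzle, 42 mm diameter, 150 mm high, standing loose on the bench in front of the saw. Origin: centre of its underside.
- hull: Strip-built plain wooden boat model on a cradle, about 260 mm long, 55 mm wide, 130 mm high, loose on the bench in front of the saw. Origin: centre of its underside, x along its length.
Mind the look-alikes: they are no part of the job. There is more than one size of the board; the one meant has the size given above.

How it is judged:
At the end, for the whole second after the job is handed in: The tension lever rests at its second stop (joint above 1.42 of 1.5 rad), the hold-down's sole rests on the board (within 2 mm of its 6 mm top face), and the board lies flat and still with its hole at the blade (within 8 mm) (value of joint tension_lever above 1.42 rad and z of foot_sole in the frame of board below 0.008 m and horizontal distance between board and blade below 0.008 m and angle between board's own z axis and vertical below 0.05 rad and linear speed of board below 0.02 m/s); the robot touches nothing.
It fails at once if the board is lifted or shifted (distance of board from where it was at the start of the episode above 0.012 m or angle between board's own z axis and vertical above 0.15 rad).
It fails at once if the offcut is moved (distance of offcut from where it was at the start of the episode above 0.015 m).
It fails at once if the glue bottle is moved, lifted or tipped (distance of glue from where it was at the start of the episode above 0.015 m or angle between glue's own z axis and vertical above 0.3 rad).
It fails at once if the boat model is moved, lifted or tipped (distance of hull from where it was at the start of the episode above 0.015 m or angle between hull's own z axis and vertical above 0.3 rad).
It also fails if it takes over 42 s, if anything falls off the work surface, if the arm or the gripper's body presses on something with over 40 N, if the wrist force passes 120 N, or if a joint passes its speed limit or range.

## Robot

A 7-joint arm with a two-finger parallel gripper is mounted at the origin on the work surface. World frame = base frame: x ahead of the robot, y to its left, z up, the work surface at z = 0. Lengths are in m, angles in rad, forces in N, time in s.
With the tool pointing down it reaches from about 0.4 to 0.85 m from the base axis. Payload 10.4 kg.
Tool frame: the origin (TCP) lies midway between the tips of the shut fingers; the grasp point (between the pads) lies 19 mm behind it; z points along the fingers, y is the direction in which the jaws open and shut (so a half turn about z gives the same grasp; the last joint's range is limited). The gripper opens to 85 mm and grips with 20 to 120 N. Pads are 22 mm wide; open, the fingers measure 114 mm over their backs; the gripper's body (76 mm by 85 mm) begins 54 mm behind the grasp point. The pads swing forward as they close: fully open they stand 13 mm farther back than shut.
Start: joints at [-1.302, 0.332, -0.065, 1.46, 0.022, 1.35, -0.088], TCP at [0.18, 0.599, 0.231] pointing down, gripper open.
Joint ranges: [-2.6, 2.6], [-0.5, 2.12], [-1.47, 1.34], [0.16, 2.42], [-1.27, 4.41], [0.06, 2.06], [-2.6, 2.6]. Speed limits (rad/s): [2.22, 2.22, 2.79, 2.79, 3.14, 3.14, 3.14].

## Interface

Orientations are given as a unit quaternion [x, y, z, w].
In Python, from rig import state, read_camera, job_done gives the robot as it stands.
- The arm moves only by the tool move_arm, never from a script. Its argument "motion" is a list of rows, each an object of numbers: "dx", "dy", "dz": the shift along the tool's x, y, z in m; "spin": the turn about the tool's z in degrees; "claw": the closure, from 0 (fully open) to 1 (shut). In form: [{"dx": .., "dy": .., "dz": .., "spin": .., "claw": ..}, ...]. A call has 1 to 5 rows; each row is the pose to reach, as a shift and turn from the pose commanded when the call began, along the tool's axes at that moment; what a row does not reach only later rows make up. A row lasts 1/12 s, in which the tool goes at most 41.7 mm and 7.16 degrees, less where a joint would pass 70% of its speed; a pose out of reach is approached as far as the arm can. A call with a gripper value outside its range is refused whole. The fingers move at their own pace and stop on an object; "force" is the grip in N (left out, the last holds). Time passes only in rows, so rows that repeat a pose let the fingers close. It gives the time, the measured TCP pose, the force and the opening at its end, in the units of the state.
- state(): the state, without advancing time (a new reading comes with each control period).
- read_camera(name): name is "scene" or "top" or "wrist"; returns a dict with "image" (480x640x3 uint8, red, green, blue), "depth" (480x640 float32, m along the optical axis (not along the pixel's ray), 0 where there is no reading), "fx", "fy", "cx", "cy" (pixels), "R" (3x3) and "t" (3): a world point X has camera coordinates R X + t. Camera axes: x right, y down, z forward; pixel columns grow to the right and rows downward; lengths in m; the calibration is good to about 2 mm. A picture is of the moment at which its call begins.
- job_done(): hands the job in, once; it reports no verdict.
The state is a dict: "time_s": time; "joint_positions": joint angles; "joint_velocities": joint speeds; "tau": joint torques, N m; "eef_pos": TCP position; "tool_rot": TCP orientation; "ft_force": force on the tool from outside, world axes, zero at the start; "torque": the same for the moment, N m; "gripper_width": finger opening in m.
Only numpy, scipy, OpenCV 4.12 (cv2) and the standard library are available. Lean on these libraries where they do the work, as an engineer would, in place of code of your own. Each camera call takes 0.05 s, during which the arm holds its last target.

## Working session

There is one attempt and no reset: what is moved stays moved. The work goes in short steps, Python scripts to look and compute and a tool call to move; the robot and the scene stay as the last step left them, time stands still between calls to the robot, and variables do not carry over. Pictures are saved under pics/ and viewed, and the job is handed in when it is done.

Besides the shell and the picture viewer there is one more tool, called after ">>>" by a JSON object that holds its "api" and its "payload". move_arm: Moves the arm, as the interface text tells. Its arguments: {"type":"object","properties":{"motion":{"type":"array"},"force":{"type":"number"}},"required":["motion"]}

```bash
mkdir -p pics; python3 - <<'E'
from rig import *
import cv2,numpy as np
s=state();print({k:np.round(v,3).tolist() for k,v in s.items()})
for n in("scene","top"):
    c=read_camera(n);np.savez(f"{n}0.npz",**c);cv2.imwrite(f"pics/{n}0.png",c["image"][:,:,::-1]);print(n,c["fx"],c["cx"],c["cy"],c["R"],c["t"])
E
```

```text
{'time_s': 0.0, 'joint_positions': [-1.302, 0.333, -0.065, 1.461, 0.022, 1.35, -0.088], 'joint_velocities': [0.001, 0.001, 0.001, -0.001, -0.001, 0.001, 0.001], 'tau': [0.001, -62.545, 0.05, -39.161, 0.016, 0.01, 0.0], 'eef_pos': [0.18, 0.598, 0.231], 'tool_rot': [0.145, 0.989, -0.001, -0.0], 'ft_force': [-0.242, -1.143, -0.409], 'torque': [-0.012, -0.009, -0.046], 'gripper_width': 0.085}
scene 481.49932781706104 320.972528350547 239.12366139806525 [[ 0.49776715  0.86721741 -0.01272153]
 [ 0.64285851 -0.37875591 -0.66579044]
 [-0.58220341  0.32323046 -0.74603033]] [-0.13968199 -0.29236239  1.33985094]
top 581.7385901081699 328.8069492467587 240.7546565506765 [[ 2.53805049e-02 -9.99677710e-01 -5.53244176e-04]
 [-9.94216586e-01 -2.51840774e-02 -1.04398956e-01]
 [ 1.04351376e-01  3.19974275e-03 -9.94535345e-01]] [-0.15463926  0.56787808  1.29485921]
```

```bash
ls . pics
```

```text
.:
pics
scene0.npz
top0.npz

pics:
scene0.png
top0.png
```

View pics/scene0.png

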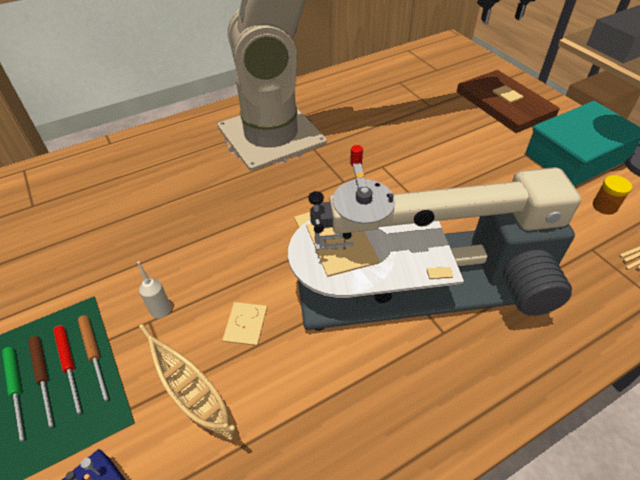

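View pics/top0.png

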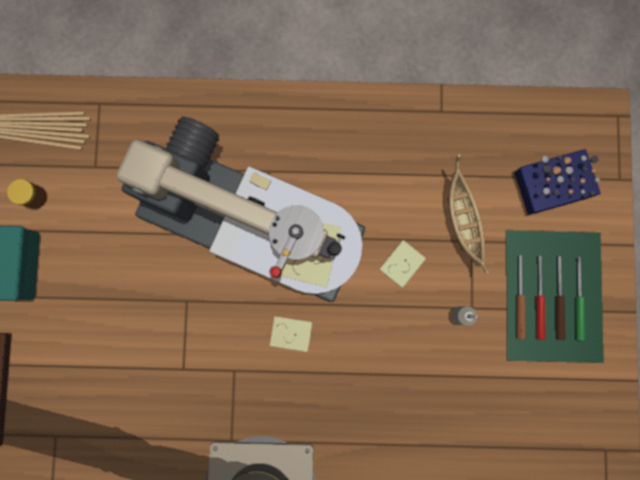

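The top view shows the saw's lever hub at about (296,231), the red knob at (276,271), and the black cap at (333,248). The pale board under the head is the one threaded on the blade; the sheets at (403,264) and (291,334) lie on the bench, so they are look-alikes. The offcut is at (260,181), the glue at (463,316) and the hull at (467,220). I'll enlarge the head next.

```bash
cat > h.py <<'E'
import numpy as np
def at_z(c,u,v,z):
    d=np.array([(u-c["cx"])/c["fx"],(v-c["cy"])/c["fy"],1.]);R=c["R"];o=-R.T@c["t"];d=R.T@d
    return o+d*(z-o[2])/d[2]
def by_depth(c,u,v):
    z=c["depth"][int(v),int(u)];return c["R"].T@(np.array([(u-c["cx"])/c["fx"]*z,(v-c["cy"])/c["fy"]*z,z])-c["t"])
def proj(c,X):
    p=c["R"]@np.array(X)+c["t"];return c["fx"]*p[0]/p[2]+c["cx"],c["fy"]*p[1]/p[2]+c["cy"]
E
python3 - <<'E'
import cv2,numpy as np
t=cv2.imread("pics/top0.png")[170:300,230:380];cv2.imwrite("pics/topc.png",cv2.resize(t,None,fx=5,fy=4.6,interpolation=2) if 0 else cv2.resize(t,(690,598),interpolation=2))
t=cv2.imread("pics/scene0.png")[135:285,280:480];cv2.imwrite("pics/scenec.png",cv2.resize(t,(800,600),interpolation=2))
E
```

```text
(no output)
```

View pics/topc.png

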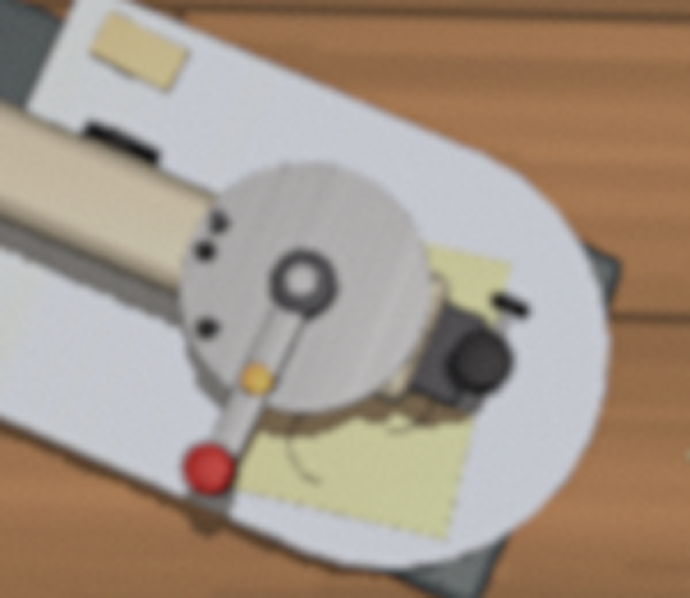

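View pics/scenec.png

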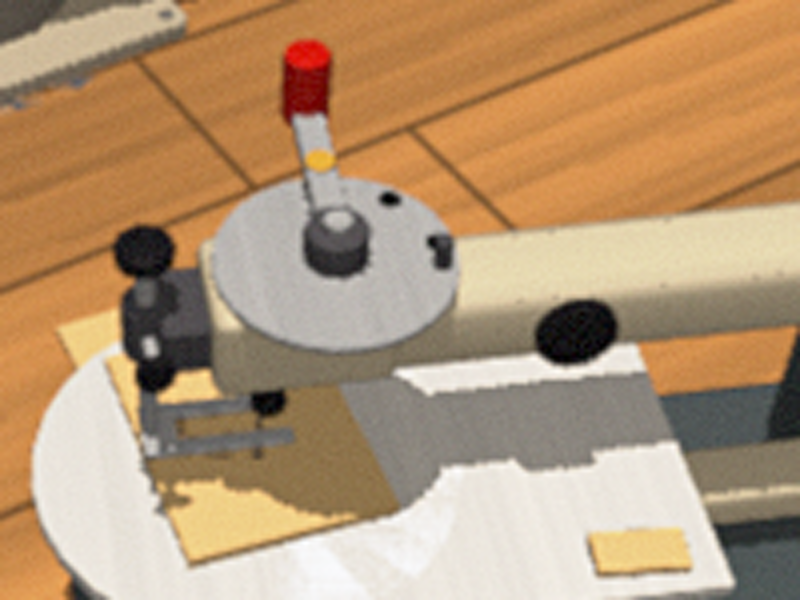

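```bash
python3 - <<'E'
import numpy as np;from h import *
np.set_printoptions(precision=4,suppress=True)
t=np.load("top0.npz");s=np.load("scene0.npz")
P=at_z(t,295.9,230.2,.271);K=at_z(t,275.7,271.7,.291);C=by_depth(t,334.8,248)
print("pivot",P,by_depth(t,296,230),"knob",K,by_depth(t,275,271),"cap",C)
# scene crop scale 4
P2=at_z(s,280+339/4,135+219/4,.271);K2=at_z(s,280+308/4,135+55/4,.291);C2=at_z(s,280+145/4,135+243/4,C[2])
print("scene",P2,K2,C2,by_depth(s,280+145/4,135+243/4))
print(np.hypot(*(K-P)[:2]),np.hypot(*(C-P)[:2]))
# arm axis direction: long edge; rear
print("arm mid", at_z(t,170,180,.24),by_depth(t,200,190))
d=(P-C)[:2];psi=np.arctan2(d[1],d[0]);l=(K-P)[:2];print("saw yaw",psi,"lever ang",psi+np.pi/2-np.arctan2(l[1],l[0]))
for n,u,v in(("offcut",260,181),("glue",463,316),("boat",468,220),("cap",334,248)):print(n,by_depth(t,u,v))
E
```

```text
pivot [ 0.5645 -0.0792  0.271 ] [ 0.5644 -0.0796  0.275 ] knob [ 0.4853 -0.0461  0.291 ] [ 0.4866 -0.0447  0.2899] cap [ 0.5331 -0.1524  0.2706]
scene [ 0.565  -0.0771  0.271 ] [ 0.4895 -0.0446  0.291 ] [ 0.5368 -0.1518  0.2706] [ 0.5327 -0.1497  0.2663]
0.08584162354772502 0.07972785707981692
arm mid [0.6599 0.1693 0.24  ] [0.6418 0.1103 0.24  ]
saw yaw 1.165665315157088 lever ang -0.009679708653993035
offcut [0.6849 0.0089 0.1309]
glue [ 0.4105 -0.4311  0.0938]
boat [ 0.6284 -0.4587  0.0224]
cap [ 0.5331 -0.151   0.2706]
```

```bash
cat >> h.py <<'E'
from scipy.spatial.transform import Rotation as Rn
P=np.array([.5647,-.0785]);psi=1.166
sx=np.array([np.cos(psi),np.sin(psi)]);sy=np.array([-sx[1],sx[0]])
def delta(target,yaw=None):
    """tool shift (and spin deg) to world target; yaw = wanted world heading (deg) of tool x"""
    from rig import state
    s=state();M=Rn.from_quat(s["tool_rot"]).as_matrix();d=M.T@(np.array(target)-s["eef_pos"])
    h=np.degrees(np.arctan2(M[1,0],M[0,0]))
    print("t",round(s["time_s"],2),"pos",np.round(s["eef_pos"],4),"heading",round(h,1),"F",np.round(s["ft_force"],1))
    print("tool delta",np.round(d,4),"spin",None if yaw is None else round((h-yaw+180)%360-180,1))
E
python3 - <<'E'
from h import *
delta([.18,.599,.37]);delta([.471,-.082,.37],156.8);print(sx,sy)
E
```

```text
t 0.1 pos [0.1797 0.5982 0.2306] heading 163.3 F [-0.3 -0.2 -0.5]
tool delta [-1.000e-04  6.000e-04 -1.394e-01] spin None
t 0.1 pos [0.1797 0.5982 0.2306] heading 163.3 F [-0.3 -0.2 -0.5]
tool delta [-0.4747 -0.5679 -0.1386] spin 6.5
[0.39383156 0.91918263] [-0.91918263  0.39383156]
```

>>> {"api": "move_arm", "payload": {"motion": [{"dx": 0, "dy": 0, "dz": -0.04, "spin": 0, "claw": 1}, {"dx": 0, "dy": 0, "dz": -0.08, "spin": 0, "claw": 1}, {"dx": 0, "dy": 0, "dz": -0.12, "spin": 0, "claw": 1}, {"dx": -0.015, "dy": -0.018, "dz": -0.14, "spin": 2, "claw": 1}, {"dx": -0.038, "dy": -0.045, "dz": -0.14, "spin": 6.5, "claw": 1}]}}

```text
time_s: 0.52
eef_pos: [0.2015, 0.5469, 0.3754]
tool_rot: [0.199, 0.98, 0.003, -0.0]
ft_force: [1.3, 0.1, 0.7]
gripper_width: 0.0254
```

```bash
python3 -c "
from h import *
delta([.471,-.082,.37],156.8)"
```

```text
t 0.52 pos [0.2015 0.5469 0.3754] heading 157.0 F [1.3 0.1 0.7]
tool delta [-0.4939 -0.4736  0.0016] spin 0.2
```

>>> {"api": "move_arm", "payload": {"motion": [{"dx": -0.027, "dy": -0.026, "dz": 0, "spin": 0, "claw": 1}, {"dx": -0.054, "dy": -0.052, "dz": 0, "spin": 0, "claw": 1}, {"dx": -0.081, "dy": -0.078, "dz": 0, "spin": 0, "claw": 1}, {"dx": -0.108, "dy": -0.104, "dz": 0, "spin": 0, "claw": 1}, {"dx": -0.135, "dy": -0.13, "dz": 0, "spin": 0, "claw": 1}]}}

```text
time_s: 0.93
eef_pos: [0.2764, 0.3699, 0.371]
tool_rot: [0.201, 0.98, -0.0, -0.0]
ft_force: [1.6, 0.7, 0.6]
gripper_width: 0.0003
```

>>> {"api": "move_arm", "payload": {"motion": [{"dx": -0.027, "dy": -0.026, "dz": 0, "spin": 0, "claw": 1}, {"dx": -0.054, "dy": -0.052, "dz": 0, "spin": 0, "claw": 1}, {"dx": -0.081, "dy": -0.078, "dz": 0, "spin": 0, "claw": 1}, {"dx": -0.108, "dy": -0.104, "dz": 0, "spin": 0, "claw": 1}, {"dx": -0.135, "dy": -0.13, "dz": 0, "spin": 0, "claw": 1}]}}

```text
time_s: 1.35
eef_pos: [0.3491, 0.1972, 0.3711]
tool_rot: [0.201, 0.98, 0.0, -0.0]
ft_force: [0.6, -0.0, 0.1]
gripper_width: 0.0001
```

```bash
python3 -c "
from h import *
delta([.471,-.082,.37],156.8)"
```

```text
t 1.35 pos [0.3491 0.1972 0.3711] heading 156.8 F [ 0.6 -0.   0.1]
tool delta [-0.2221 -0.2085  0.001 ] spin -0.0
```

>>> {"api": "move_arm", "payload": {"motion": [{"dx": -0.027, "dy": -0.026, "dz": 0, "spin": 0, "claw": 1}, {"dx": -0.054, "dy": -0.052, "dz": 0, "spin": 0, "claw": 1}, {"dx": -0.081, "dy": -0.078, "dz": 0, "spin": 0, "claw": 1}, {"dx": -0.108, "dy": -0.104, "dz": 0, "spin": 0, "claw": 1}, {"dx": -0.135, "dy": -0.13, "dz": 0, "spin": 0, "claw": 1}]}}

```text
time_s: 1.77
eef_pos: [0.4218, 0.0245, 0.3712]
tool_rot: [0.201, 0.98, 0.0, -0.0]
ft_force: [1.3, 0.6, -0.9]
gripper_width: -0.0002
```

>>> {"api": "move_arm", "payload": {"motion": [{"dx": -0.027, "dy": -0.026, "dz": 0, "spin": 0, "claw": 1}, {"dx": -0.054, "dy": -0.052, "dz": 0, "spin": 0, "claw": 1}, {"dx": -0.076, "dy": -0.07, "dz": 0, "spin": 0, "claw": 1}, {"dx": -0.086, "dy": -0.078, "dz": 0, "spin": 0, "claw": 1}, {"dx": -0.086, "dy": -0.078, "dz": 0, "spin": 0, "claw": 1}]}}

```text
time_s: 2.18
eef_pos: [0.4703, -0.0822, 0.3711]
tool_rot: [0.204, 0.979, -0.001, -0.0]
ft_force: [-0.4, 0.2, 0.4]
gripper_width: -0.0001
```

```bash
python3 -c "
from h import *
from rig import *
import cv2
delta([.471,-.082,.262],156.8)
for n in ('wrist','top'):
  c=read_camera(n);np.savez(n+'1.npz',**c);cv2.imwrite('pics/'+n+'1.png',c['image'][:,:,::-1])"
```

```text
t 2.18 pos [ 0.4703 -0.0822  0.3711] heading 156.5 F [-0.4  0.2  0.4]
tool delta [-0.0005  0.0006  0.1091] spin -0.3
```

View pics/wrist1.png

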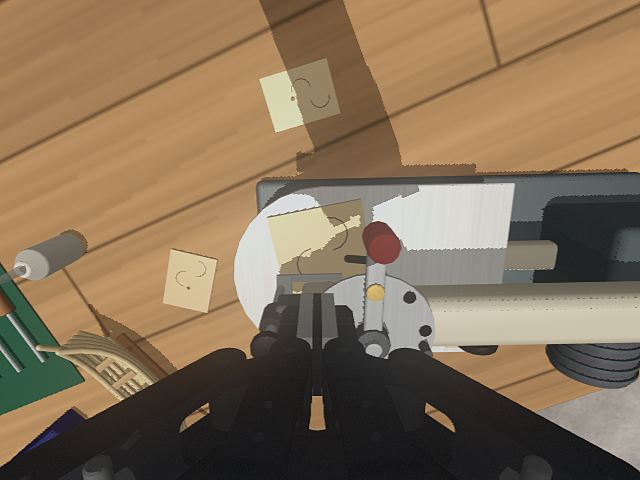

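The wrist view shows the shut fingertips at about (317,297), the knob at (381,243) and the hub at (373,345). I'll check these against my estimates before going down.

```bash
python3 -c "
from h import *
c=np.load('wrist1.npz')
print(proj(c,[.4865,-.0455,.291]),proj(c,[.5645,-.079,.271]),proj(c,[.534,-.152,.2706]),proj(c,[.4703,-.0822,.3711]))
print(by_depth(c,383,250),by_depth(c,380,240),by_depth(c,373,345))"
```

```text
(np.float64(380.8155493079143), np.float64(253.12207897126527)) (np.float64(371.2216634603761), np.float64(353.31584351152355)) (np.float64(264.46855169072495), np.float64(354.22481154374555)) (np.float64(316.0512958198792), np.float64(313.33526212165594))
[ 0.48502894 -0.04354188  0.29125156] [ 0.47838246 -0.04294109  0.29077325] [ 0.55895743 -0.07535127  0.27023963]
```

>>> {"api": "move_arm", "payload": {"motion": [{"dx": 0, "dy": 0, "dz": 0.03, "spin": 0, "claw": 1}, {"dx": 0, "dy": 0, "dz": 0.06, "spin": 0, "claw": 1}, {"dx": 0, "dy": 0, "dz": 0.09, "spin": 0, "claw": 1}, {"dx": 0, "dy": 0, "dz": 0.106, "spin": 0, "claw": 1}, {"dx": 0, "dy": 0, "dz": 0.108, "spin": 0, "claw": 1}]}}

```text
time_s: 2.7
eef_pos: [0.468, -0.0775, 0.2603]
tool_rot: [0.2, 0.98, -0.0, -0.002]
ft_force: [-0.2, 0.1, -0.4]
gripper_width: 0.0002
```

>>> {"api": "move_arm", "payload": {"motion": [{"dx": 0, "dy": 0.004, "dz": 0, "spin": 0, "claw": 1}, {"dx": 0, "dy": 0.009, "dz": 0, "spin": 0, "claw": 1}, {"dx": 0, "dy": 0.013, "dz": 0, "spin": 0, "claw": 1}, {"dx": 0, "dy": 0.017, "dz": 0, "spin": 0, "claw": 1}]}}

```text
time_s: 3.03
eef_pos: [0.4774, -0.0627, 0.2644]
tool_rot: [0.201, 0.98, 0.0, 0.001]
ft_force: [-0.9, -0.5, 2.0]
gripper_width: 0.0001
```

```bash
python3 -c "
from h import *
from rig import *
import cv2
delta([.471,-.082,.262],156.8)
for n in ('wrist',):
  c=read_camera(n);np.savez(n+'2.npz',**c);cv2.imwrite('pics/'+n+'2.png',c['image'][:,:,::-1])"
```

```text
t 3.03 pos [ 0.4774 -0.0627  0.2644] heading 156.8 F [-0.9 -0.5  2. ]
tool delta [-0.0017 -0.0203  0.0024] spin 0.0
```

View pics/wrist2.png

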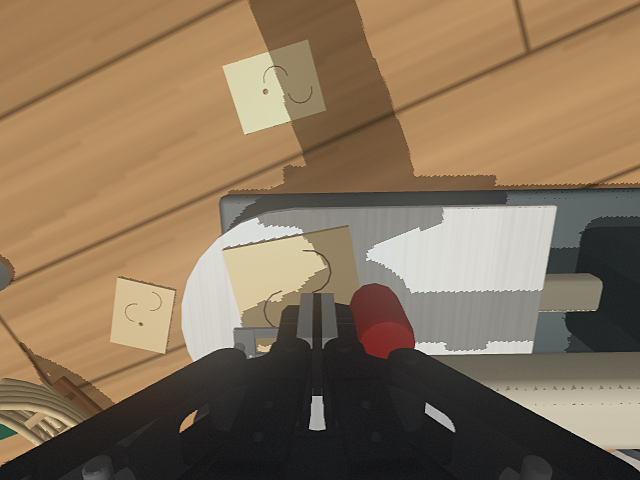

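```bash
cat >> h.py <<'E'
def arc(step,n=5):
    from rig import state
    s=state();M=Rn.from_quat(s["tool_rot"]).as_matrix();p=s["eef_pos"]
    v=(M.T@np.array([*(P-p[:2]),0]))[:2]
    r=(p[:2]-P);print("t",s["time_s"],"pos",np.round(p,4),"R",np.hypot(*r),"lag-ang deg",np.degrees(psi+np.pi/2-np.arctan2(r[1],r[0])),"F",np.round(s["ft_force"],1),"head",np.degrees(np.arctan2(M[1,0],M[0,0])))
    for i in range(1,n+1):
        a=np.radians(step*i);Rz=np.array([[np.cos(a),-np.sin(a)],[np.sin(a),np.cos(a)]])
        print(step*i,np.round(v-Rz@v,4))
E
python3 -c "
from h import *
arc(4)"
```

```text
t 3.0833 pos [ 0.4776 -0.062   0.2642] R 0.08869306059345983 lag-ang deg -12.479446709175233 F [-0.2  0.3 -0.7] head 156.86541586420384
4 [0.0011 0.0061]
8 [0.0018 0.0122]
12 [0.0021 0.0184]
16 [0.0019 0.0246]
20 [0.0013 0.0308]
```

>>> {"api": "move_arm", "payload": {"motion": [{"dx": 0.001, "dy": 0.006, "dz": 0, "spin": 4, "claw": 1}, {"dx": 0.0018, "dy": 0.012, "dz": 0, "spin": 8, "claw": 1}, {"dx": 0.002, "dy": 0.0184, "dz": 0, "spin": 12, "claw": 1}, {"dx": 0.002, "dy": 0.0246, "dz": 0, "spin": 16, "claw": 1}, {"dx": 0.0013, "dy": 0.031, "dz": 0, "spin": 20, "claw": 1}]}}

```text
time_s: 3.5
eef_pos: [0.4878, -0.0343, 0.2638]
tool_rot: [0.37, 0.929, 0.0, 0.0]
ft_force: [-2.1, -1.7, 0.6]
gripper_width: 0.0001
```

```bash
python3 -c "
from h import *
from rig import *
import cv2
arc(5)
for n in ('wrist',):
  c=read_camera(n);np.savez(n+'3.npz',**c);cv2.imwrite('pics/'+n+'3.png',c['image'][:,:,::-1])"
```

```text
t 3.5 pos [ 0.4878 -0.0343  0.2638] R 0.08870269283077852 lag-ang deg 6.724074533831872 F [-2.1 -1.7  0.6] head 136.57852939878273
5 [0.0015 0.0076]
10 [0.0023 0.0153]
15 [0.0024 0.023 ]
20 [0.0019 0.0307]
25 [0.0007 0.0384]
```

View pics/wrist3.png

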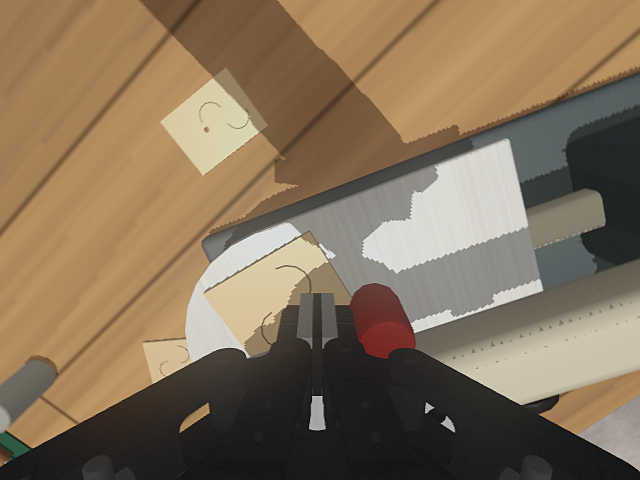

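>>> {"api": "move_arm", "payload": {"motion": [{"dx": 0.0015, "dy": 0.0076, "dz": 0, "spin": 5, "claw": 1}, {"dx": 0.0023, "dy": 0.0153, "dz": 0, "spin": 10, "claw": 1}, {"dx": 0.0024, "dy": 0.023, "dz": 0, "spin": 15, "claw": 1}, {"dx": 0.0019, "dy": 0.0307, "dz": 0, "spin": 20, "claw": 1}, {"dx": 0.0007, "dy": 0.0384, "dz": 0, "spin": 25, "claw": 1}]}}

```text
time_s: 3.97
eef_pos: [0.5136, -0.006, 0.2636]
tool_rot: [0.562, 0.827, -0.0, 0.0]
ft_force: [-4.6, -4.6, 1.8]
gripper_width: -0.0001
```

```bash
python3 -c "
from h import *
arc(5)"
```

```text
t 3.9667 pos [ 0.5136 -0.006   0.2636] R 0.0886665925828009 lag-ang deg 31.627431197015706 F [-4.6 -4.6  1.8] head 111.63291850560836
5 [0.0015 0.0076]
10 [0.0023 0.0153]
15 [0.0024 0.023 ]
20 [0.0019 0.0307]
25 [0.0007 0.0384]
```

>>> {"api": "move_arm", "payload": {"motion": [{"dx": 0.0015, "dy": 0.0076, "dz": 0, "spin": 5, "claw": 1}, {"dx": 0.0023, "dy": 0.0153, "dz": 0, "spin": 10, "claw": 1}, {"dx": 0.0024, "dy": 0.023, "dz": 0, "spin": 15, "claw": 1}, {"dx": 0.0019, "dy": 0.0307, "dz": 0, "spin": 20, "claw": 1}, {"dx": 0.0007, "dy": 0.0384, "dz": 0, "spin": 25, "claw": 1}]}}

```text
time_s: 4.38
eef_pos: [0.5493, 0.0092, 0.2635]
tool_rot: [0.727, 0.686, 0.0, -0.0]
ft_force: [0.7, -0.7, -0.7]
gripper_width: -0.0003
```

```bash
python3 -c "
from h import *
from rig import *
import cv2
arc(4)
for n in ('wrist',):
  c=read_camera(n);np.savez(n+'4.npz',**c);cv2.imwrite('pics/'+n+'4.png',c['image'][:,:,::-1])"
```

```text
t 4.3833 pos [0.5493 0.0092 0.2635] R 0.0890612228036261 lag-ang deg 56.81997915613319 F [ 0.7 -0.7 -0.7] head 86.66235509744355
4 [0.0012 0.0061]
8 [0.002  0.0123]
12 [0.0024 0.0185]
16 [0.0023 0.0247]
20 [0.0018 0.0309]
```

View pics/wrist4.png

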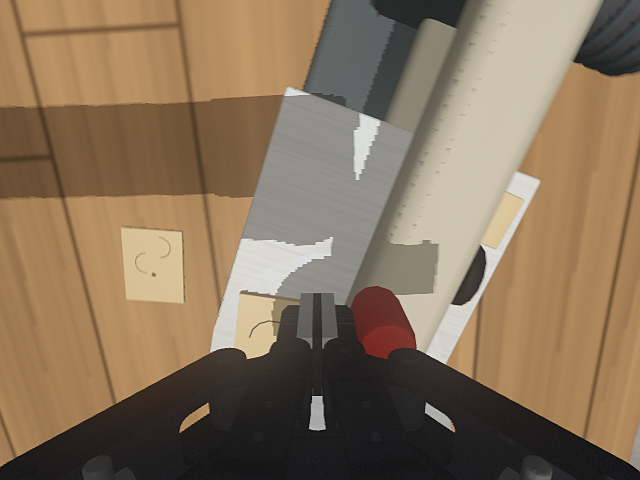

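The knob, at (382,320) in the wrist view, is past 1.15 rad and the force has dropped. I'll follow it gently to the stop.

>>> {"api": "move_arm", "payload": {"motion": [{"dx": 0.0012, "dy": 0.0061, "dz": 0, "spin": 4, "claw": 1}, {"dx": 0.002, "dy": 0.0123, "dz": 0, "spin": 8, "claw": 1}, {"dx": 0.0024, "dy": 0.0185, "dz": 0, "spin": 12, "claw": 1}, {"dx": 0.0024, "dy": 0.0225, "dz": 0, "spin": 14.5, "claw": 1}, {"dx": 0.0024, "dy": 0.024, "dz": 0, "spin": 15.5, "claw": 1}]}}

```text
time_s: 4.85
eef_pos: [0.5682, 0.0112, 0.2629]
tool_rot: [0.812, 0.584, -0.004, -0.005]
ft_force: [-39.5, 5.4, 19.1]
gripper_width: 0.0002
```

```bash
python3 -c "
from h import *
from rig import *
import cv2
arc(2)
for n in ('wrist','top'):
  c=read_camera(n);np.savez(n+'5.npz',**c);cv2.imwrite('pics/'+n+'5.png',c['image'][:,:,::-1])"
```

```text
t 4.85 pos [0.5682 0.0112 0.2629] R 0.08981216106427384 lag-ang deg 69.02642960457622 F [-39.5   5.4  19.1] head 71.39869961108033
2 [0.0008 0.003 ]
4 [0.0016 0.0061]
6 [0.0022 0.0091]
8 [0.0027 0.0122]
10 [0.0031 0.0153]
```

View pics/wrist5.png

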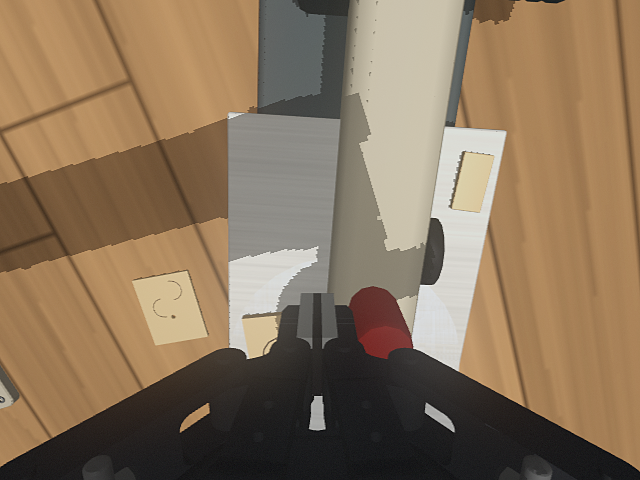

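The lever is solid against its stop with the knob over the arm, and the force has risen to about 40 N. I'm backing off now.

>>> {"api": "move_arm", "payload": {"motion": [{"dx": 0, "dy": -0.008, "dz": 0, "spin": 0, "claw": 1}, {"dx": 0, "dy": -0.018, "dz": 0, "spin": 0, "claw": 1}, {"dx": 0, "dy": -0.026, "dz": 0, "spin": 0, "claw": 1}, {"dx": 0, "dy": -0.026, "dz": -0.03, "spin": 0, "claw": 1}, {"dx": 0, "dy": -0.026, "dz": -0.065, "spin": 0, "claw": 1}]}}

```text
time_s: 5.37
eef_pos: [0.5466, 0.0186, 0.3276]
tool_rot: [0.812, 0.584, -0.002, -0.001]
ft_force: [1.9, 0.5, 0.1]
gripper_width: 0.0002
```

```bash
python3 -c "
from h import *
from rig import *
import cv2
delta([.5335,-.151,.34])
for n in ('scene','top'):
  c=read_camera(n);np.savez(n+'6.npz',**c);cv2.imwrite('pics/'+n+'6.png',c['image'][:,:,::-1])
t=cv2.imread('pics/scene6.png')[135:285,280:480];cv2.imwrite('pics/scene6c.png',cv2.resize(t,(800,600),interpolation=2))
"
```

```text
t 5.37 pos [0.5466 0.0186 0.3276] heading 71.5 F [1.9 0.5 0.1]
tool delta [-0.165   0.0415 -0.0123] spin None
```

View pics/scene6c.png

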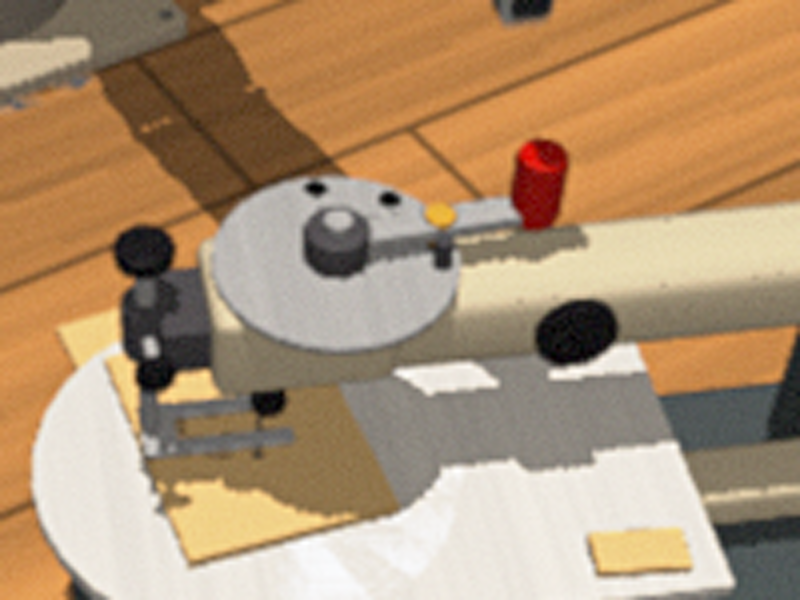

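View pics/top6.png

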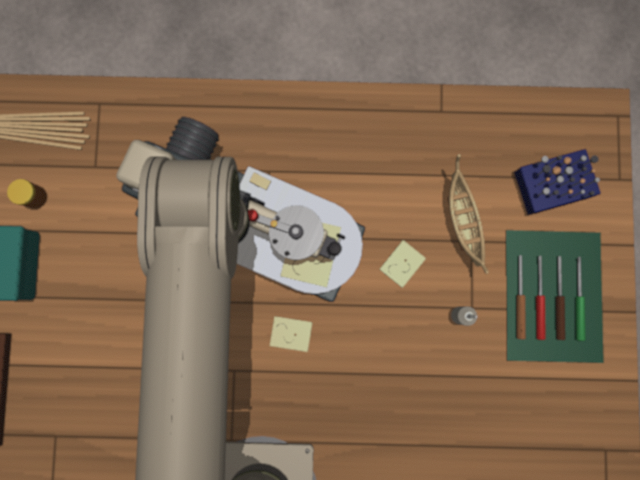

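The lever now lies against the stop pin along the arm, with the knob at crop (541,183) and the board and offcut where they were. Next is the cap.

>>> {"api": "move_arm", "payload": {"motion": [{"dx": -0.033, "dy": 0.0085, "dz": -0.01, "spin": 0, "claw": 1}, {"dx": -0.068, "dy": 0.017, "dz": -0.01, "spin": 0, "claw": 1}, {"dx": -0.103, "dy": 0.0255, "dz": -0.01, "spin": 0, "claw": 1}, {"dx": -0.138, "dy": 0.034, "dz": -0.01, "spin": 0, "claw": 1}, {"dx": -0.1657, "dy": 0.042, "dz": -0.01, "spin": 0, "claw": 1}]}}

```text
time_s: 5.88
eef_pos: [0.534, -0.155, 0.3387]
tool_rot: [0.812, 0.583, 0.001, 0.0]
ft_force: [1.7, 0.4, 0.2]
gripper_width: -0.0002
```

>>> {"api": "move_arm", "payload": {"motion": [{"dx": 0, "dy": 0, "dz": 0.015, "spin": 0, "claw": 1}, {"dx": 0, "dy": 0, "dz": 0.03, "spin": 0, "claw": 1}, {"dx": 0, "dy": 0, "dz": 0.045, "spin": 0, "claw": 1}, {"dx": 0, "dy": 0, "dz": 0.05, "spin": 0, "claw": 1}, {"dx": 0, "dy": 0, "dz": 0.05, "spin": 0, "claw": 1}]}}

```text
time_s: 6.3
eef_pos: [0.5344, -0.1518, 0.2873]
tool_rot: [0.812, 0.583, -0.001, -0.001]
ft_force: [-0.6, 0.2, -0.1]
gripper_width: -0.0001
```

```bash
python3 -c "
from h import *
from rig import *
import cv2
delta([.534,-.152,.249])
for n in ('scene',):
  c=read_camera(n);np.savez(n+'7.npz',**c);cv2.imwrite('pics/'+n+'7.png',c['image'][:,:,::-1])
t=cv2.imread('pics/scene7.png')[135:285,280:480];cv2.imwrite('pics/scene7c.png',cv2.resize(t,(800,600),interpolation=2))
"
```

```text
t 6.3 pos [ 0.5344 -0.1518  0.2873] heading 71.4 F [-0.6  0.2 -0.1]
tool delta [-0.0003 -0.0002  0.0383] spin None
```

View pics/scene7c.png

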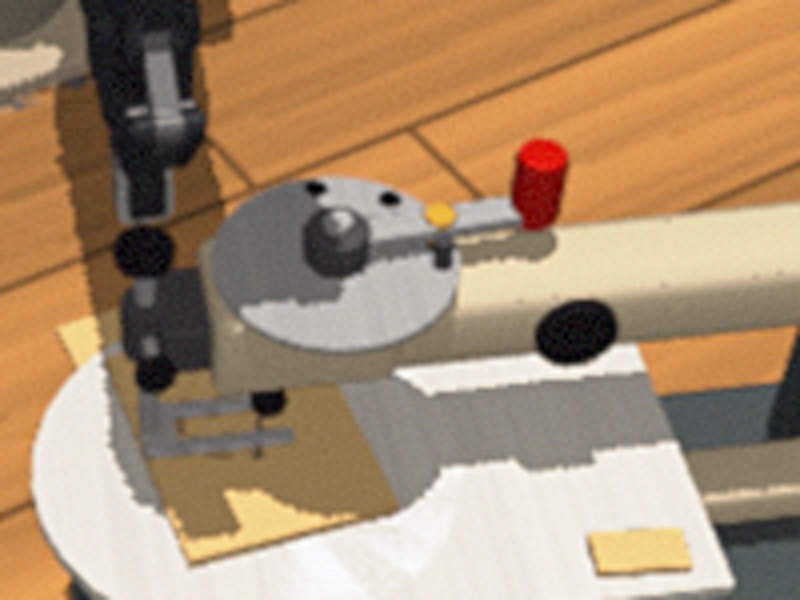

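The fingertips, at crop (145,215), are centred above the cap at (145,250). I'll press in small steps.

>>> {"api": "move_arm", "payload": {"motion": [{"dx": 0, "dy": 0, "dz": 0.008, "spin": 0, "claw": 1}, {"dx": 0, "dy": 0, "dz": 0.014, "spin": 0, "claw": 1}, {"dx": 0, "dy": 0, "dz": 0.02, "spin": 0, "claw": 1}, {"dx": 0, "dy": 0, "dz": 0.025, "spin": 0, "claw": 1}, {"dx": 0, "dy": 0, "dz": 0.03, "spin": 0, "claw": 1}]}}

```text
time_s: 6.77
eef_pos: [0.5352, -0.1521, 0.2583]
tool_rot: [0.813, 0.583, 0.0, 0.0]
ft_force: [-0.8, 0.8, 5.4]
gripper_width: 0.0001
```

>>> {"api": "move_arm", "payload": {"motion": [{"dx": 0, "dy": 0, "dz": 0.002, "spin": 0, "claw": 1}, {"dx": 0, "dy": 0, "dz": 0.004, "spin": 0, "claw": 1}, {"dx": 0, "dy": 0, "dz": 0.006, "spin": 0, "claw": 1}, {"dx": 0, "dy": 0, "dz": 0.007, "spin": 0, "claw": 1}]}}

```text
time_s: 7.1
eef_pos: [0.5351, -0.1521, 0.2513]
tool_rot: [0.813, 0.583, 0.0, 0.0]
ft_force: [1.3, 0.4, 4.4]
gripper_width: -0.0002
```

>>> {"api": "move_arm", "payload": {"motion": [{"dx": 0, "dy": 0, "dz": 0.001, "spin": 0, "claw": 1}, {"dx": 0, "dy": 0, "dz": 0.002, "spin": 0, "claw": 1}, {"dx": 0, "dy": 0, "dz": 0.002, "spin": 0, "claw": 1}]}}

```text
time_s: 7.35
eef_pos: [0.5351, -0.1521, 0.2492]
tool_rot: [0.813, 0.583, 0.0, 0.0]
ft_force: [1.6, -1.1, 3.6]
gripper_width: 0.0001
```

>>> {"api": "move_arm", "payload": {"motion": [{"dx": 0, "dy": 0, "dz": 0.001, "spin": 0, "claw": 1}, {"dx": 0, "dy": 0, "dz": 0.001, "spin": 0, "claw": 1}]}}

```text
time_s: 7.52
eef_pos: [0.5352, -0.1521, 0.2491]
tool_rot: [0.813, 0.583, 0.0, 0.0]
ft_force: [-1.8, 0.6, 11.2]
gripper_width: -0.0002
```

The force rose to 11 N with z stopped at 0.249, as predicted. One small extra press will confirm it.

>>> {"api": "move_arm", "payload": {"motion": [{"dx": 0, "dy": 0, "dz": 0.001, "spin": 0, "claw": 1}, {"dx": 0, "dy": 0, "dz": 0.001, "spin": 0, "claw": 1}]}}

```text
time_s: 7.68
eef_pos: [0.5353, -0.1522, 0.2491]
tool_rot: [0.813, 0.583, 0.001, 0.0]
ft_force: [-5.3, 3.0, 19.7]
gripper_width: -0.0004
```

>>> {"api": "move_arm", "payload": {"motion": [{"dx": 0, "dy": 0, "dz": -0.01, "spin": 0, "claw": 1}, {"dx": 0, "dy": 0, "dz": -0.03, "spin": 0, "claw": 1}, {"dx": 0, "dy": 0, "dz": -0.06, "spin": 0, "claw": 1}, {"dx": 0, "dy": 0, "dz": -0.09, "spin": 0, "claw": 1}, {"dx": 0, "dy": 0, "dz": -0.11, "spin": 0, "claw": 1}]}}

```text
time_s: 8.1
eef_pos: [0.5348, -0.1525, 0.3596]
tool_rot: [0.813, 0.583, 0.0, 0.0]
ft_force: [1.0, -0.7, -0.4]
gripper_width: 0.0002
```

>>> {"api": "move_arm", "payload": {"motion": [{"dx": 0, "dy": -0.03, "dz": 0, "spin": 0, "claw": 1}, {"dx": 0, "dy": -0.06, "dz": 0, "spin": 0, "claw": 1}, {"dx": 0, "dy": -0.08, "dz": 0, "spin": 0, "claw": 1}, {"dx": 0, "dy": -0.08, "dz": 0, "spin": 0, "claw": 1}]}}

```text
time_s: 8.43
eef_pos: [0.4567, -0.1263, 0.3575]
tool_rot: [0.813, 0.583, 0.001, -0.001]
ft_force: [0.2, 0.5, -0.4]
gripper_width: 0.0
```

```bash
python3 -c "
from h import *
from rig import *
import cv2
delta([.534,-.152,.249])
for n in ('scene','top'):
  c=read_camera(n);np.savez(n+'8.npz',**c);cv2.imwrite('pics/'+n+'8.png',c['image'][:,:,::-1])
t=cv2.imread('pics/scene8.png')[135:285,280:480];cv2.imwrite('pics/scene8c.png',cv2.resize(t,(800,600),interpolation=2))
c=np.load('scene8.npz');K=at_z(c,280+543/4,135+155/4,.291);print('knob',K)
l=K[:2]-at_z(c,280+339/4,135+219/4,.271)[:2];print(np.hypot(*l),psi+np.pi/2-np.arctan2(l[1],l[0]))
"
```

```text
t 8.43 pos [ 0.4567 -0.1263  0.3575] heading 71.3 F [ 0.2  0.5 -0.4]
tool delta [1.000e-04 8.160e-02 1.084e-01] spin None
knob [0.59281761 0.00169652 0.291     ]
0.08354654906775574 1.5053101412962164
```

View pics/scene8c.png

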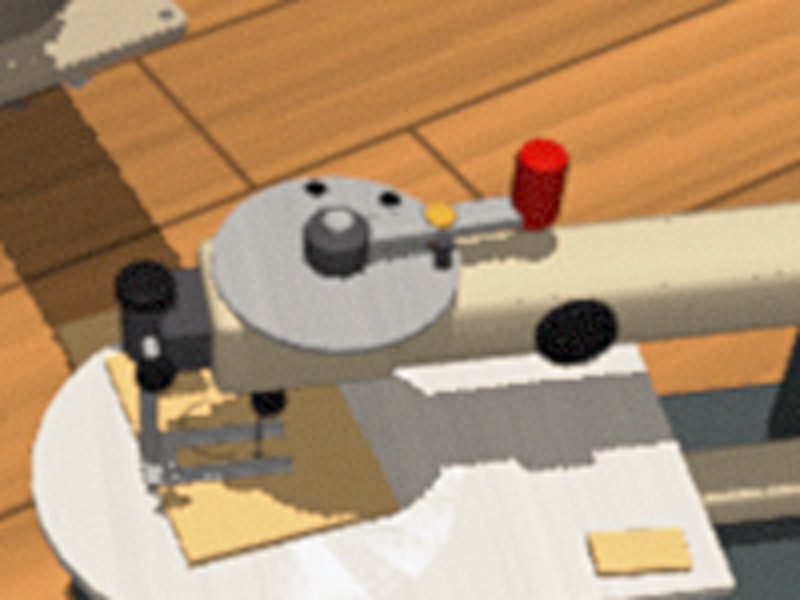

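View pics/scene8.png

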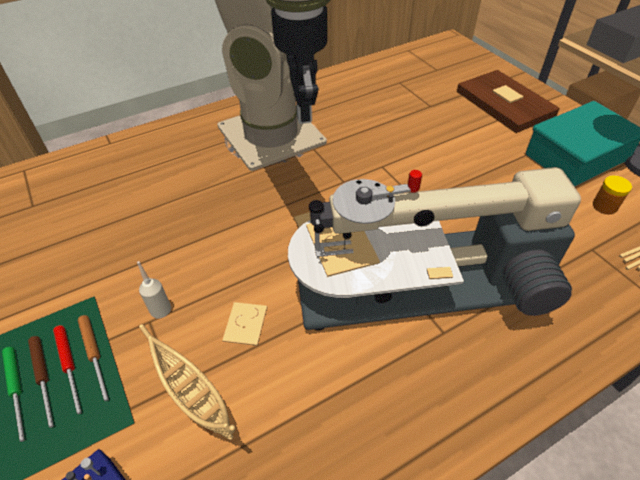

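```bash
python3 -c "
from h import *
for a in ('0','8'):
  t=np.load('top%s.npz'%a);s=np.load('scene%s.npz'%a)
  for u,v in((333,248),(334,248),(335,248)):print(a,by_depth(t,u,v))
  print(t['image'][246:251:2,330:338:3].mean(2).round().tolist())
print(by_depth(s,280+145/4,135+275/4))
# foot prong heights and board nearby
for x,y in((235,433),(255,466),(275,464),(240,500),(230,520)):print(x,y,by_depth(s,280+x/4,135+y/4))
"
```

```text
0 [ 0.53309849 -0.14910436  0.26957096]
0 [ 0.53305021 -0.1509573   0.27060132]
0 [ 0.53323776 -0.15282652  0.26908455]
[[46.0, 56.0, 60.0], [50.0, 59.0, 64.0], [50.0, 61.0, 63.0]]
8 [ 0.4903402  -0.14710017  0.73163945]
8 [ 0.49026987 -0.14815564  0.73268977]
8 [ 0.49016217 -0.14920435  0.73414248]
[[107.0, 107.0, 105.0], [113.0, 111.0, 110.0], [116.0, 115.0, 116.0]]
[ 0.53168318 -0.1494991   0.24729482]
235 433 [ 0.54091208 -0.10956792  0.13404233]
255 466 [ 0.56195333 -0.11167591  0.13313982]
275 464 [ 0.56583457 -0.10338508  0.13353445]
240 500 [ 0.57310706 -0.12640038  0.12958587]
230 520 [ 0.58049039 -0.13612912  0.12928374]
```

The prongs measure about 4 mm above the board, which is their own thickness. The cap is at about 0.248 m, and the lever at about 1.5 rad. Handing in.

```bash
python3 -c "
from rig import *
print(job_done())"
```

```text
the job is handed in; nothing more can be done
None
```

The saw is ready to cut, and I handed the job in after about 8.5 s of the 42 s allowed. The hand-in gives no verdict.

- **Lever:** I pushed the red knob round with the shut fingertips, past the first notch, to the solid stop. My last picture puts it at about 1.50 rad, and it stayed there after I let go. Pressing it against the stop briefly read about 44 N at the wrist, well under the 120 N limit. The 40 N limit applies to the arm and gripper body. The wrist view showed only the fingertips on the knob.
- **Hold-down:** I pressed the cap until it stopped at 0.249 m, which is where the foot should meet the board. A further press raised the force from 11 to 20 N with no movement. Depth readings then showed the prongs about 4 mm above the board's top, which I take to be their own thickness, so the foot is resting on it.
- **Everything else:** By eye, the board, offcut, glue bottle and boat model are where they started in the last scene picture. The gripper was clear of everything, with wrist force near zero.
- **Check that failed:** The last top view could not confirm the cap height because the arm blocked it. The scene camera gave 0.247 m, which agrees to within 2 mm.

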